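# Bring the jam round on the carousel and point it out

### The job

Someone at breakfast asks for the jam with the yellow lid: push the jar carousel round gently with the fingertips, without gripping it or touching any jar, until the yellow-lidded jar stands at the front of the carousel, on the robot's side, and let it come to rest. Then point it out: with the fingertips pointing down, stop centred a few centimetres above its lid, hold still there for two seconds without contact, and withdraw upwards. Leave all the jars standing in their compartments, and do not disturb the mug, the pepper mill or the tea box.

Things in the scene. Friction and masses are not known exactly. Their poses are not given: they have to be found in the camera images.
- carousel_foot: Fixed round foot (dia 210 mm) of the jar carousel, a revolving wooden tray. Origin on the worktop at the turning axis; its axes are the world's, so the carousel's front (robot's side) is its -x. The tray: dia 300 mm, floor at 28 mm, rim 6 mm thick, its top at 44 mm above the worktop; a central hub (dia 30 mm) with a knob, its top at 116 mm.
- carousel_tray (a joint): Angle of the tray about its vertical axis, rad, growing counter-clockwise seen from above, 0 where it stood at the start. Turns either way for more than half a turn on a greased bearing (friction 0.12 N m plus 0.1 N m per rad/s): 2 N at a divider moves it slowly and it stops when the push ends. Jerks can tip the loose jars: push at about 0.1 m/s or slower.
- carousel_axis (a point): Top of the hub, on the turning axis, 116 mm above the worktop. Close behind the carousel, to the right, stands the microwave with a basket on top (370 mm high in all); farther right, beyond the pepper mill, a kettle and a vacuum jug 250 mm high: come in above or before these, and push on the front or left of the carousel.
- divider_1 (a point): One of three upright wooden dividers, 120 degrees apart, that part the tray into three compartments: a radial wall 6 mm thick, from the hub to 136 mm from the axis, its top 87 mm above the worktop (59 mm above the tray floor). This point is on its top edge, 115 mm from the axis: push its side near here, fingertips 20-30 mm below the top.
- divider_2 (a point): The same point on the second divider, 120 degrees counter-clockwise from the first.
- divider_3 (a point): The same point on the third divider, 240 degrees counter-clockwise from the first.
- yellow_jar: The wanted jar of red jam with a yellow lid: dia 67 mm, 100 mm high, about 0.43 kg. Stands loose on the tray floor (its lid top is 128 mm above the worktop), about 65 mm from the axis, midway between two dividers; which compartment varies. Origin at the centre of its underside, z up.
- yellow_lid (a point): Centre of the top of the yellow lid, 100 mm above the jar's underside.
- silver_jar: Jar of red jam with a silver lid, dia 66 mm, 88 mm high, loose in another compartment. Origin at the centre of its underside.
- dark_jar: Jar with a dark brown lid, dia 63 mm, 108 mm high (lid top 136 mm above the worktop), loose in the remaining compartment. Origin at the centre of its underside.
- mug: White mug, 88 mm across and 125 mm with its handle, 95 mm high, standing right of the carousel. Origin at the centre of its underside.
- pepper_mill: Turned wooden pepper mill, dia 58 mm, 170 mm high, standing right of the carousel. Origin at the centre of its underside.
- tea_box: Red carton of tea, 69 x 133 x 66 mm high, lying left of the carousel near the edge. Origin at the centre of its underside.
There are look-alikes about, which are no part of the job. Leave any pink or turquoise look-alike of the dark_jar alone.

How it is judged:
On the way, in this order (a step that is already met when the one before it is completed fails the run):
1. the yellow-lidded jar stands at the front of the carousel and the tray is at rest (x of yellow_jar in the frame of carousel_foot below -0.05 m and y of yellow_jar in the frame of carousel_foot between -0.034 and 0.034 m and velocity of joint carousel_tray between -0.08 and 0.08 rad/s), for 0.3 s.
2. the fingertips point down at the yellow lid from just above, and dwell (all of step 1 and horizontal distance between the grasp point and yellow_lid below 0.02 m and distance between the grasp point and yellow_lid below 0.07 m and angle between the grasp point's own z axis and vertical above 2.3 rad), for 1.5 s.
At the end, for the whole second after the job is handed in: Yellow-lidded jar at the front (over 50 mm before the axis, within 34 mm sideways), tray at rest, all jars upright on the tray, TCP over 80 mm from the lid, after a 1.5 s dwell pointing down, TCP within 20 mm sideways of the lid centre and 70 mm of it (fingertips up to 51 mm above) (all of step 1 and angle between each of yellow_jar, silver_jar, dark_jar's own z axis and vertical below 0.1 rad and linear speed of yellow_jar below 0.02 m/s and distance between the grasp point and yellow_lid above 0.08 m and height (world z) of yellow_jar between 0.02 and 0.036 m and height (world z) of silver_jar between 0.02 and 0.036 m and height (world z) of dark_jar between 0.02 and 0.036 m); the robot touches nothing.
It fails at once if the robot touches a jar on the carousel (contact force between any of the fingers, the arm and yellow_jar above 0.5 N or contact force between any of the fingers, the arm and silver_jar above 0.5 N or contact force between any of the fingers, the arm and dark_jar above 0.5 N).
It fails at once if a jar on the carousel is lifted, tipped over or leaves the carousel (height (world z) of any of yellow_jar, silver_jar, dark_jar above 0.05 m or angle between any of yellow_jar, silver_jar, dark_jar's own z axis and vertical above 0.35 rad or horizontal distance between any of yellow_jar, silver_jar, dark_jar and carousel_foot above 0.14 m).
It fails at once if the mug, the pepper mill or the tea box is moved more than 15 mm (distance of any of mug, pepper_mill, tea_box from where it was at the start of the episode above 0.015 m).
It fails at once if the carousel is spun (faster than 4 rad/s) or gripped or shoved hard (over 32 N) (velocity of joint carousel_tray above 4 rad/s or velocity of joint carousel_tray below -4 rad/s or contact force between the fingers and carousel_tray above 32 N).
It also fails if it takes over 58 s, if anything falls off the work surface, if the arm or the gripper's body presses on something with over 40 N, if the wrist force passes 120 N, or if a joint passes its speed limit or range.

### The arm

A 6-joint arm with a two-finger parallel gripper is mounted at the origin on a cart in front of the work surface, level with it; the furniture and walls round the work are solid. World frame = base frame: x ahead of the robot, y to its left, z up, the work surface at z = 0. Lengths are in m, angles in rad, forces in N, time in s.
With the tool pointing down it reaches from about 0.375 to 0.9 m from the base axis. Payload 3.1 kg.
Tool frame: the origin (TCP) lies between the finger pads, 19 mm behind the fingertips; this is the grasp point; z points along the fingers, y is the line along which they close (so a half turn about z gives the same grasp; the last joint's range is limited). The gripper opens to 87 mm and grips with 3 to 60 N. Pads are 19 mm wide; open, the fingers measure 117 mm over their backs; the gripper's body (75 mm by 190 mm) begins 51 mm behind the grasp point.
Start: joints at [0.934, 0.527, 1.433, -0, 1.181, -0.178], TCP at [0.276, 0.561, 0.241] pointing down, gripper open.
Joint ranges: [-3.08, 3.08], [-0.75, 2.2], [0.22, 2.44], [-1.43, 4.57], [0, 2.65], [-2.85, 2.85]. Speed limits (rad/s): [2.79, 2.79, 3.14, 3.14, 3.14, 3.14].

### API

Orientations are given as a unit quaternion [w, x, y, z].
In Python, from station import bot gives the robot as it stands. The module is installed in compiled form; this text tells all that it offers.
- The arm moves only by the tool send_rows, never from a script. Its argument "moves" is one flat list of numbers, 6 for each row, row after row: the shift along the tool's x, y, z in m, then the turn, a rotation vector about the tool's x, y, z in rad. A call has 1 to 10 rows; each row shifts and turns the commanded pose from where the row before left it, along the tool's axes as they then stand; what a row does not reach is not made up. A row lasts 1/10 s, in which the tool goes at most 50 mm and 8.59 degrees, less where a joint would pass 70% of its speed; a pose out of reach is approached as far as the arm can. A call with a gripper value outside its range is refused whole. "gripper" is the closure, from 0 (fully open) to 1 (shut), set as the call begins (left out, the last holds). The fingers move at their own pace and stop on an object; "grip_force" is the grip in N (left out, the last holds). Time passes only in rows, so rows that do not move let the fingers close. It gives the time, the measured TCP pose, the force, the opening and the grip force at its end, in the units of the state.
- bot.state(): the state, without advancing time (a new reading comes with each control period).
- bot.read_camera(name): name is "scene" or "top"; returns (picture, depth): 384x512x3 uint8, red, green, blue; 384x512 float32, m along the optical axis (not along the pixel's ray), 0 where there is no reading.
- bot.get_calibration(name): a dict with "fx", "fy", "cx", "cy" (pixels), "k1" (the pictures are not rectified: a ray, as slopes to the right and down, at radius r is drawn at 1 + k1 r^2 times it, then the intrinsics apply), "rvec" (rotation vector, rad) and "tvec" (3), from world to camera coordinates, as OpenCV has them. Camera axes: x right, y down, z forward; pixel columns grow to the right and rows downward; lengths in m; the calibration is good to about 2 mm. A picture is of the moment at which its call begins. get_calibration takes no time and is no camera call.
- bot.finish_job(): hands the job in; it is judged then, once.
The state is a dict: "time": time; "joints": joint angles; "joint_vel": joint speeds; "tau": joint torques, N m; "tcp_pos": TCP position; "tcp_rot": TCP orientation; "wrist_force": force on the tool from outside, world axes, zero at the start; "wrist_torque": the same for the moment, N m; "finger_gap": finger opening in m; "grip_force": force on a finger pad.
Only numpy, scipy, OpenCV 4.12 (cv2) and the standard library are available. Lean on these libraries where they do the work, as an engineer would, in place of code of your own. Each camera call takes 0.05 s, during which the arm holds its last target. There are 200 camera calls.

## Working session

There is one attempt and no reset: what is moved stays moved. The work goes in short steps, Python scripts to look and compute and a tool call to move; the robot and the scene stay as the last step left them, time stands still between calls to the robot, and variables do not carry over. Pictures are saved under pics/ and viewed, at most 10 in all, crops included, and the job is handed in when it is done.

Besides the shell and the picture viewer there is one more tool, called after "Emit:" by a JSON object that holds its "op" and its "data". send_rows: Moves the arm, as the interface text tells. Its arguments: {"type":"object","properties":{"moves":{"type":"array"},"gripper":{"type":"number"},"grip_force":{"type":"number"}},"required":["moves"]}

```bash
mkdir -p pics
cat > h.py <<'E'
import numpy as np, cv2
from station import bot
def cal(n):
    c=bot.get_calibration(n); R=cv2.Rodrigues(np.array(c['rvec'],float))[0]; return c,R,np.array(c['tvec'],float).ravel()
def pts(n,uv,depth=None,z=None):
    """pixels -> world, by depth or on plane z"""
    c,R,t=cal(n); uv=np.atleast_2d(uv).astype(float)
    K=np.array([[c['fx'],0,c['cx']],[0,c['fy'],c['cy']],[0,0,1.]])
    n_=cv2.undistortPoints(uv[:,None],K,np.array([c['k1'],0,0,0.]))[:,0]
    d=np.c_[n_,np.ones(len(n_))]
    o=-R.T@t; w=d@R
    s=((z-o[2])/w[:,2]) if depth is None else depth
    return o+w*np.asarray(s).reshape(-1,1)
def snap(n,f):
    p,d=bot.read_camera(n); cv2.imwrite('pics/'+f+'.png',p[...,::-1]); np.savez('pics/'+f+'.npz',p=p,d=d); return p,d
def cloud(n,d):
    v,u=np.mgrid[:384,:512]; return pts(n,np.c_[u.ravel(),v.ravel()],d.ravel()).reshape(384,512,3)
E
python3 - <<'E'
from h import *
for n in('scene','top'):
    snap(n,n+'0'); c,R,t=cal(n); print(n,-R.T@t,R.round(2).tolist(),c['fx'])
print(bot.state())
E
```

```text
scene [-0.06233114 -0.7153852   1.14131614] [[0.87, -0.5, 0.02], [-0.36, -0.65, -0.67], [0.35, 0.58, -0.74]] 447.2228065989352
top [0.2049377  0.08611307 1.21263222] [[-0.02, -1.0, -0.02], [-0.98, 0.03, -0.2], [0.2, 0.01, -0.98]] 407.63410414847493
{'time': 0.1, 'joints': array([ 9.34497367e-01,  5.28406092e-01,  1.43375188e+00,  1.08812862e-05,
        1.18139480e+00, -1.78473615e-01]), 'joint_vel': array([ 0.00066732, -0.00147825, -0.00361496,  0.0005578 ,  0.00053069,
       -0.00042484]), 'tau': array([-3.97137410e-04, -4.40988421e+01, -1.77149177e+01,  6.34846673e-02,
        5.34704095e-02, -3.90794980e-05]), 'tcp_pos': array([0.27583641, 0.56015735, 0.24035633]), 'tcp_rot': array([-3.92928843e-04,  2.26920602e-01,  9.73912768e-01, -8.97855344e-04]), 'wrist_force': array([ 0.86618436, -0.45225373, -0.35567718]), 'wrist_torque': array([-0.00152316, -0.00823716,  0.01653208]), 'grip_force': 0.0, 'finger_gap': 0.0868495940108942}
```

View pics/top0.png

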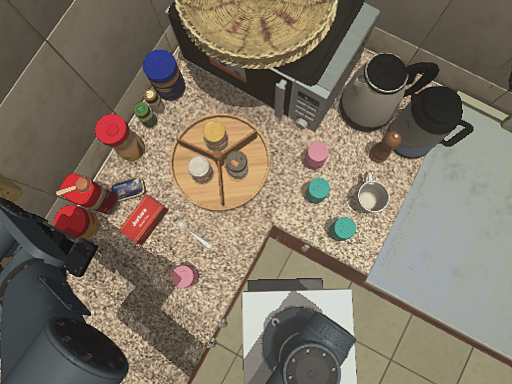

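View pics/scene0.png

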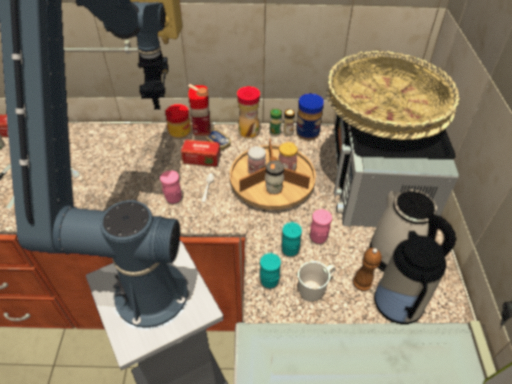

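The top view shows the carousel centred near (220,160), with the yellow lid at the back (214,132), silver at (199,167) and dark at (236,163). The dividers end near (222,203), (180,138) and (258,130). Possible confusions are the pink jars at (317,153) and (184,275), the turquoise ones at (318,188) and (344,228), and the brown/yellow jars at the left wall. Only (214,132) is a yellow lid on the tray.

Run:
```python
from h import *
f=np.load('pics/top0.npz');p,d=f['p'],f['d'];X=cloud('top',d)
# foot/tray centre: rim points, fit circle on points at z 0.035..0.05 near
roi=np.zeros((384,512),bool);roi[105:220,165:280]=1
m=roi&(X[...,2]>0.020)&(X[...,2]<0.052)&(d>0)
cs,_=cv2.findContours(m.astype(np.uint8),cv2.RETR_EXTERNAL,cv2.CHAIN_APPROX_NONE)
c=max(cs,key=cv2.contourArea);h=cv2.convexHull(c)[:,0]
w=pts('top',h,z=0.044);(cx,cy),r=cv2.minEnclosingCircle(w[:,:2].astype(np.float32));print('tray',cx,cy,r)
A=np.c_[2*w[:,:2],np.ones(len(w))];s=np.linalg.lstsq(A,(w[:,:2]**2).sum(1),rcond=None)[0];print('lsq',s[:2],np.sqrt(s[2]+s[0]**2+s[1]**2))
hsv=cv2.cvtColor(p,cv2.COLOR_RGB2HSV)
ctr=s[:2]
for n,lo,hi in(('lidY',.118,.14),('silver',.108,.125),('dark',.129,.15)):
    pass
rr=np.hypot(X[...,0]-ctr[0],X[...,1]-ctr[1])
m=(X[...,2]>.105)&(X[...,2]<.15)&(rr<.14)&(rr>.025)&(d>0)
k,l,st,ce=cv2.connectedComponentsWithStats(m.astype(np.uint8))
for i in range(1,k):
    if st[i,4]>30:
        q=X[l==i];zz=np.median(q[:,2]);b=pts('top',ce[i],z=zz)[0];v=b[:2]-ctr;print('jar',ce[i],st[i,4],zz,b,np.hypot(*v),np.degrees(np.arctan2(v[1],v[0])),np.median(hsv[l==i],0))
m=(X[...,2]>.075)&(X[...,2]<.1)&(rr>.09)&(rr<.14)&(d>0)
k,l,st,ce=cv2.connectedComponentsWithStats(m.astype(np.uint8))
for i in range(1,k):
    if st[i,4]>8:
        b=pts('top',ce[i],z=.087)[0];v=b[:2]-ctr;print('div',ce[i],st[i,4],np.median(X[l==i][:,2]),np.hypot(*v),np.degrees(np.arctan2(v[1],v[0])))
# height map around for obstacles
for x in np.arange(.2,.95,.05):
    print('%.2f'%x,[int(1000*np.max(X[...,2][(d>0)&(abs(X[...,0]-x)<.025)&(abs(X[...,1]-y)<.025)],initial=0)) for y in np.arange(.5,-.46,-.05)])
cv2.imwrite('pics/crop.png',cv2.resize(p[100:225,160:285,::-1],(600,600),interpolation=cv2.INTER_CUBIC))
```

```text
tray 0.5329893231391907 0.21370932459831238 0.1513223946094513
lsq [0.53331854 0.21426826] 0.1494594928083842
jar [213.80701754 131.14285714] 399 0.12810498375322088 [0.59463613 0.22043607 0.12810498] 0.06162700561523225 5.74394119134055 [ 20. 139. 213.]
jar [235.71282051 161.14615385] 390 0.13616495371181458 [0.50342439 0.15944349 0.13616495] 0.06244529905841518 -118.60218899236008 [ 17.  58. 120.]
jar [198.31147541 166.06284153] 366 0.1163096104159057 [0.49783047 0.26534726 0.11630961] 0.062197007938078114 124.79034725733415 [ 19.  37. 210.]
div [249.47727273 134.52272727] 44 0.08595639957633816 0.11159713974710607 -55.919182523385565
div [182.9   140.825] 40 0.0859836719951923 0.11274217559605436 64.00961691441012
div [220.35 194.5 ] 40 0.0862183972924856 0.11241277690767454 -176.47848335308996
0.20 [618, 669, 707, 723, 115, 7, 6, 7, 0, 0, 0, 0, 0, 6, 10, 10, 7, 8, 7, 8]
0.25 [599, 624, 617, 5, 107, 8, 6, 6, 5, 0, 0, 2, 6, 7, 10, 12, 9, 7, 7, 7]
0.30 [598, 600, 46, 6, 13, 13, 8, 6, 7, 0, 4, 8, 113, 114, 8, 10, 12, 8, 8, 8]
0.35 [541, 72, 69, 12, 14, 8, 6, 6, 6, 5, 7, 9, 113, 113, 
[... 357 characters left out ...]
, 258, 258, 245]
0.60 [194, 192, 7, 90, 89, 134, 135, 91, 92, 48, 7, 261, 258, 6, 88, 124, 255, 259, 258, 232]
0.65 [635, 190, 108, 45, 49, 129, 130, 50, 53, 247, 287, 286, 267, 148, 248, 249, 244, 258, 258, 0]
0.70 [611, 110, 111, 6, 9, 48, 373, 373, 374, 373, 374, 372, 285, 265, 257, 255, 268, 270, 245, 0]
0.75 [540, 528, 163, 163, 4, 375, 371, 362, 338, 354, 364, 374, 371, 285, 249, 250, 246, 4, 6, 6]
0.80 [0, 469, 400, 165, 371, 371, 351, 322, 321, 322, 337, 370, 373, 287, 267, 69, 0, 0, 372, 415]
0.85 [0, 394, 397, 162, 373, 370, 328, 322, 321, 321, 324, 355, 369, 286, 287, 266, 262, 336, 364, 0]
0.90 [0, 0, 328, 277, 285, 318, 316, 314, 312, 0, 0, 0, 269, 285, 289, 260, 295, 297, 0, 0]
```

View pics/crop.png

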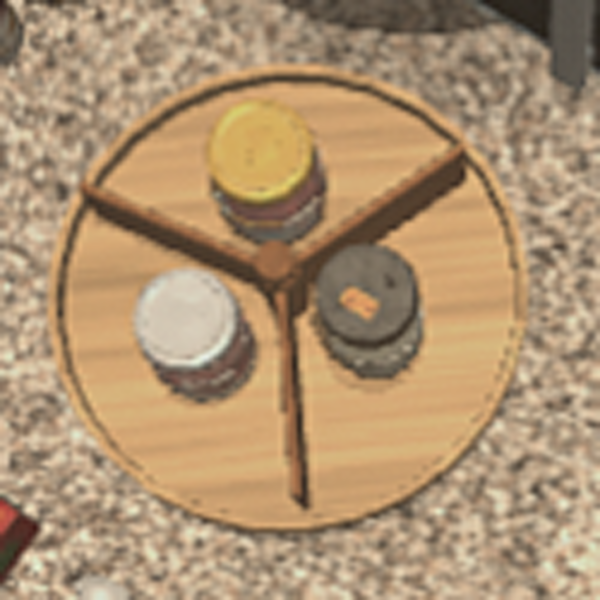

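The tray axis is at (0.533, 0.214) with the yellow jar at about +5°, so it needs about +175° counter-clockwise. I'll push the back-left divider (64°) from the yellow side, sweeping round the left to the front. First I raise, square the tool to the world axes and close the fingers.

Emit:
{"op": "send_rows", "data": {"moves": [0,0,-0.02,0,0,-0.115,0,0,-0.02,0,0,-0.115,0,0,-0.02,0,0,-0.115,0,0,0,0,0,-0.115,-0.03,-0.02,0,0,0,0,-0.03,-0.03,0,0,0,0,-0.03,-0.03,0,0,0,0,-0.03,-0.03,0,0,0,0,-0.03,-0.03,0,0,0,0,0,0,0,0,0,0], "gripper": 0.97, "grip_force": 3}}

```text
time: 1.1
tcp_pos: [0.4302, 0.4173, 0.3007]
tcp_rot: [0.001, 0.002, 1.0, -0.001]
wrist_force: [0.1, 0.3, 0.2]
finger_gap: 0.0149
grip_force: 0.0
```

Emit:
{"op": "send_rows", "data": {"moves": [-0.035,-0.023,0,0,0,0,-0.036,-0.023,0,0,0,0,-0.036,-0.023,0,0,0,0,-0.035,-0.023,0,0,0,0,-0.035,-0.023,0,0,0,0,0,0,0,0,0,0,0,0,0.04,0,0,0,0,0,0.04,0,0,0,0,0,0,0,0,0,0,0,0,0,0,0]}}

```text
time: 2.1
tcp_pos: [0.6028, 0.3071, 0.2208]
tcp_rot: [-0.001, -0.002, 1.0, -0.0]
wrist_force: [0.8, -0.3, 1.6]
finger_gap: 0.0027
grip_force: 0.0
```

Run:
```python
from h import *
s=bot.state();print(s['tcp_pos'],s['finger_gap'])
p,d=snap('top','top1');a=cv2.resize(p[80:230,150:300,::-1],(395,395))
p,d=snap('scene','scene1');b=cv2.resize(p[80:230,190:340,::-1],(395,395))
cv2.imwrite('pics/both1.png',np.hstack([a,b]))
```

```text
[0.60277729 0.30710433 0.22084264] 0.0027270289394604632
```

View pics/both1.png

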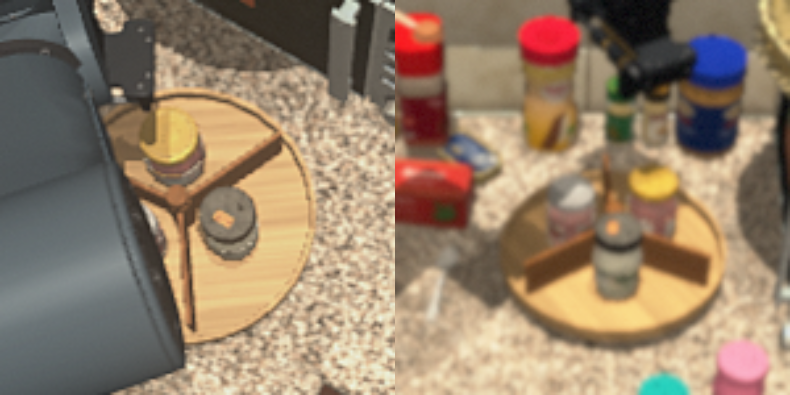

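The crops show the gripper body above the back compartment and the jars undisturbed. The top view is partly hidden by the arm. I shift 6 mm further from the divider, then descend.

Emit:
{"op": "send_rows", "data": {"moves": [-0.006,-0.004,0,0,0,0,0,0,0.03,0,0,0,0,0,0.03,0,0,0,0,0,0.02,0,0,0,0,0,0.015,0,0,0,0,0,0.01,0,0,0,0,0,0.01,0,0,0,0,0,0.01,0,0,0,0,0,0.004,0,0,0,0,0,0,0,0,0]}}

```text
time: 3.2
tcp_pos: [0.6095, 0.3023, 0.0918]
tcp_rot: [-0.0, -0.001, 1.0, -0.0]
wrist_force: [-0.3, 0.1, -0.3]
finger_gap: 0.0023
grip_force: 0.0
```

Run:
```python
from h import *
s=bot.state();print(s['tcp_pos'],s['wrist_force'])
c=np.array([.533,.214])
P=lambda a:c+.115*np.array([np.cos(np.radians(a)),np.sin(np.radians(a))])
a=[49.5,52,55]; a+=list(np.arange(58.5,226,4)); a+=[228,230,231]
q=np.array([P(x) for x in a]);d=np.diff(q,axis=0)
rows=[[round(-x,4),round(y,4),0,0,0,0] for x,y in d]
print(len(a));
for i in range(0,len(rows),10): print(a[min(i+10,len(a)-1)],[(r[0],r[1]) for r in rows[i:i+10]],q[min(i+10,len(a)-1)])
```

```text
[0.60952744 0.30229781 0.09176574] [-0.31146269  0.10398536 -0.30770856]
48
86.5 [(np.float64(0.0039), np.float64(0.0032)), (np.float64(0.0048), np.float64(0.0036)), (np.float64(0.0059), np.float64(0.0039)), (np.float64(0.007), np.float64(0.004)), (np.float64(0.0072), np.float64(0.0035)), (np.float64(0.0075), np.float64(0.0029)), (np.float64(0.0077), np.float64(0.0024)), (np.float64(0.0078), np.float64(0.0019)), (np.float64(0.0079), np.float64(0.0013)), (np.float64(0.008), np.float64(0.0008))] [0.54002058 0.3287855 ]
126.5 [(np.float64(0.008), np.float64(0.0002)), (np.float64(0.008), np.float64(-0.0004)), (np.float64(0.008), np.float64(-0.0009)), (np.float64(0.0079), np.float64(-0.0015)), (np.float64(0.0078), np.float64(-0.002)), (np.float64(0.0076), np.float64(-0.0025)), (np.float64(0.0074), np.float64(-0.0031)), (np.float64(0.0072), np.float64(-0.0036)), (np.float64(0.0069), np.float64(-0.0041)), (np.float64(0.0066), np.float64(-0.0045))] [0.46459538 0.30644354]
166.5 [(np.float64(0.0063), np.float64(-0.005)), (np.float64(0.0059), np.float64(-0.0054)), (np.float64(0.0055), np.float
[... 437 characters left out ...]
at64(0.0005), np.float64(-0.008)), (np.float64(-0.0001), np.float64(-0.008)), (np.float64(-0.0006), np.float64(-0.008)), (np.float64(-0.0012), np.float64(-0.0079)), (np.float64(-0.0017), np.float64(-0.0078)), (np.float64(-0.0023), np.float64(-0.0077)), (np.float64(-0.0028), np.float64(-0.0075)), (np.float64(-0.0033), np.float64(-0.0073))] [0.43008255 0.16268725]
231 [(np.float64(-0.0038), np.float64(-0.0071)), (np.float64(-0.0043), np.float64(-0.0068)), (np.float64(-0.0048), np.float64(-0.0065)), (np.float64(-0.0052), np.float64(-0.0061)), (np.float64(-0.0078), np.float64(-0.0078)), (np.float64(-0.003), np.float64(-0.0026)), (np.float64(-0.0015), np.float64(-0.0013))] [0.46062816 0.12462821]
```

Emit:
{"op": "send_rows", "data": {"moves": [0.004,0.002,0,0,0,0,0.005,0.003,0,0,0,0,0.006,0.004,0,0,0,0,0.007,0.004,0,0,0,0,0.007,0.004,0,0,0,0,0.007,0.003,0,0,0,0,0.008,0.002,0,0,0,0,0.008,0.002,0,0,0,0,0.008,0.001,0,0,0,0,0.008,0.001,0,0,0,0]}}

```text
time: 4.2
tcp_pos: [0.5413, 0.3283, 0.0923]
tcp_rot: [0.0, -0.001, 1.0, 0.0]
wrist_force: [2.2, -1.2, -0.4]
finger_gap: 0.0024
grip_force: 0.9
```

Run:
```python
from h import *
s=bot.state();print(s['tcp_pos'],s['wrist_force'])
p,d=snap('top','top2');a=cv2.resize(p[80:230,150:300,::-1],(395,395))
p,d=snap('scene','scene2');b=cv2.resize(p[80:230,190:340,::-1],(395,395))
cv2.imwrite('pics/both2.png',np.hstack([a,b]))
```

```text
[0.54128618 0.32831013 0.09231471] [ 2.18256179 -1.19820262 -0.41293334]
```

View pics/both2.png

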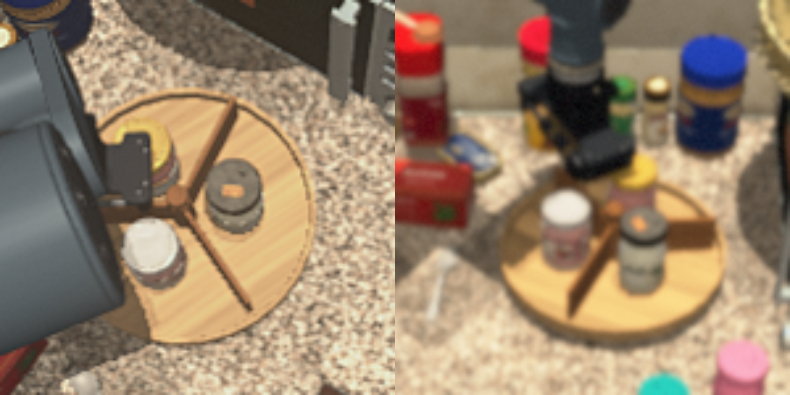

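The push works: the tray has turned about 30° at around 2.5 N, and all jars are standing. Continuing the arc.

Emit:
{"op": "send_rows", "data": {"moves": [0.008,0,0,0,0,0,0.008,0,0,0,0,0,0.008,-0.001,0,0,0,0,0.008,-0.002,0,0,0,0,0.008,-0.002,0,0,0,0,0.008,-0.002,0,0,0,0,0.0075,-0.003,0,0,0,0,0.007,-0.004,0,0,0,0,0.007,-0.004,0,0,0,0,0.0065,-0.0045,0,0,0,0]}}

```text
time: 5.3
tcp_pos: [0.4652, 0.3053, 0.0923]
tcp_rot: [0.0, -0.001, 1.0, 0.0]
wrist_force: [1.1, 0.6, 1.2]
finger_gap: 0.0026
grip_force: 0.8
```

Emit:
{"op": "send_rows", "data": {"moves": [0.006,-0.005,0,0,0,0,0.006,-0.005,0,0,0,0,0.0055,-0.006,0,0,0,0,0.005,-0.006,0,0,0,0,0.0047,-0.0065,0,0,0,0,0.004,-0.007,0,0,0,0,0.0037,-0.007,0,0,0,0,0.003,-0.0075,0,0,0,0,0.0027,-0.0075,0,0,0,0,0.002,-0.008,0,0,0,0]}}

```text
time: 6.3
tcp_pos: [0.423, 0.2394, 0.0923]
tcp_rot: [-0.0, -0.001, 1.0, 0.0]
wrist_force: [0.5, 2.6, -0.8]
finger_gap: 0.0028
grip_force: 0.7
```

Run:
```python
from h import *
s=bot.state();print(s['tcp_pos'],s['wrist_force'])
p,d=snap('top','top3');a=cv2.resize(p[80:230,150:300,::-1],(395,395))
p,d=snap('scene','scene3');b=cv2.resize(p[80:230,190:340,::-1],(395,395))
cv2.imwrite('pics/both3.png',np.hstack([a,b]))
```

```text
[0.42300358 0.23936745 0.09226363] [ 0.53071757  2.60053063 -0.81437347]
```

View pics/both3.png

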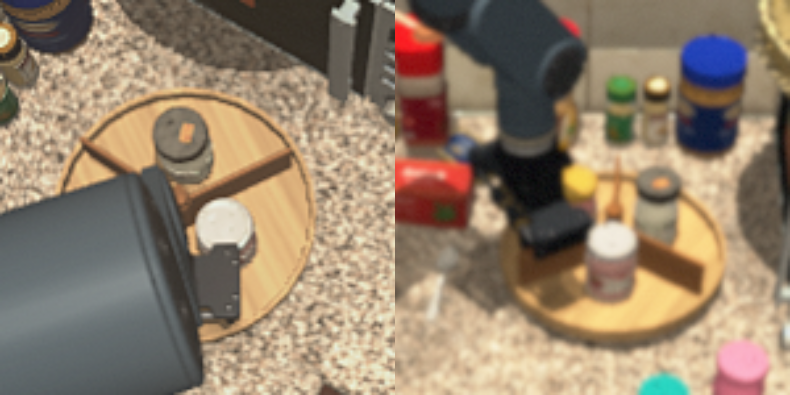

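The jars are still upright: yellow is on the left, silver in front and dark at the back. The tray has turned about 113°, so I finish the arc and ease off at the end.

Emit:
{"op": "send_rows", "data": {"moves": [0.0016,-0.008,0,0,0,0,0.001,-0.008,0,0,0,0,0.0005,-0.008,0,0,0,0,0,-0.008,0,0,0,0,-0.0005,-0.008,0,0,0,0,-0.001,-0.008,0,0,0,0,-0.0017,-0.0075,0,0,0,0,-0.002,-0.0075,0,0,0,0,-0.003,-0.007,0,0,0,0,-0.003,-0.007,0,0,0,0]}}

```text
time: 7.4
tcp_pos: [0.4316, 0.1624, 0.0922]
tcp_rot: [-0.0, -0.001, 1.0, -0.0]
wrist_force: [0.4, 2.3, -0.0]
finger_gap: 0.0027
grip_force: 0.8
```

Emit:
{"op": "send_rows", "data": {"moves": [-0.004,-0.007,0,0,0,0,-0.004,-0.0065,0,0,0,0,-0.005,-0.006,0,0,0,0,-0.005,-0.006,0,0,0,0,-0.005,-0.005,0,0,0,0,-0.003,-0.003,0,0,0,0,-0.003,-0.002,0,0,0,0,-0.001,-0.001,0,0,0,0,0,0,0,0,0,0,0,0,0,0,0,0]}}

```text
time: 8.4
tcp_pos: [0.4617, 0.1265, 0.0923]
tcp_rot: [0.0, -0.001, 1.0, -0.0]
wrist_force: [0.4, -0.2, -0.4]
finger_gap: 0.0026
grip_force: 0.0
```

Run:
```python
from h import *
s=bot.state();print(s['tcp_pos'],s['wrist_force'])
p,d=snap('top','top4');a=cv2.resize(p[80:230,150:300,::-1],(395,395))
p,d=snap('scene','scene4');b=cv2.resize(p[80:230,190:340,::-1],(395,395))
cv2.imwrite('pics/both4.png',np.hstack([a,b]))
```

```text
[0.46168879 0.12649767 0.09227004] [ 0.37058878 -0.23477729 -0.36666543]
```

View pics/both4.png

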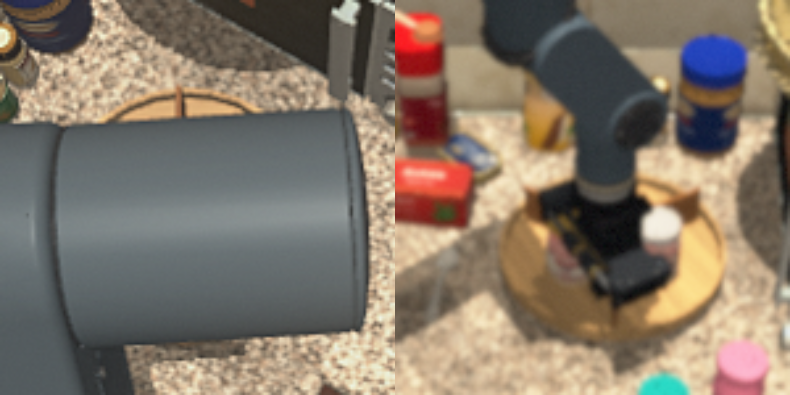

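The back divider now points straight back and the yellow jar is at the front under the gripper. I back off, rise and move aside to measure the lid.

Emit:
{"op": "send_rows", "data": {"moves": [0.003,0.002,0,0,0,0,0,0,-0.01,0,0,0,0,0,-0.02,0,0,0,0,0,-0.03,0,0,0,0,0,-0.04,0,0,0,0,0,-0.04,0,0,0,0,-0.04,0,0,0,0,0,-0.04,0,0,0,0,0,-0.04,0,0,0,0,0,-0.04,0,0,0,0]}}

```text
time: 9.5
tcp_pos: [0.4586, -0.0326, 0.2332]
tcp_rot: [0.001, -0.002, 1.0, -0.0]
wrist_force: [0.7, 0.3, 0.5]
finger_gap: 0.0028
grip_force: 0.0
```

Emit:
{"op": "send_rows", "data": {"moves": [0,-0.04,0,0,0,0,0,-0.04,0,0,0,0,0,-0.04,0,0,0,0,0,0,0,0,0,0,0,0,0,0,0,0]}}

```text
time: 10.0
tcp_pos: [0.4588, -0.1518, 0.2326]
tcp_rot: [-0.0, 0.0, 1.0, 0.0]
wrist_force: [0.8, 0.1, -0.6]
finger_gap: 0.0025
grip_force: 0.0
```

```bash
cat > lid.py <<'E'
from h import *
import sys
s=bot.state();print(s['tcp_pos'],s['tcp_rot'])
c=np.array([.533,.214])
for n in('top','scene'):
    p,d=snap(n,n+sys.argv[1]);X=cloud(n,d);hsv=cv2.cvtColor(p,cv2.COLOR_RGB2HSV)
    rr=np.hypot(X[...,0]-c[0],X[...,1]-c[1])
    m=(X[...,2]>.105)&(X[...,2]<.15)&(rr<.14)&(rr>.022)&(d>0)
    k,l,st,ce=cv2.connectedComponentsWithStats(m.astype(np.uint8))
    for i in range(1,k):
        if st[i,4]>30:
            zz=np.percentile(X[l==i][:,2],80);b=pts(n,ce[i],z=zz)[0];print(n,ce[i].round(),st[i,4],zz.round(3),b.round(4),'range',X[l==i][:,:2].min(0).round(3),X[l==i][:,:2].max(0).round(3),np.median(hsv[l==i],0))
    r=(hsv[...,0]>17)&(hsv[...,0]<28)&(hsv[...,1]>110)&m&(X[...,2]>.122)
    if r.sum(): print('yellow',r.sum(),np.median(X[r],0),X[r].min(0),X[r].max(0))
E
python3 lid.py 5
python3 - <<'E'
from h import *
a=cv2.imread('pics/top5.png')[80:230,150:300];b=cv2.imread('pics/scene5.png')[80:230,190:340]
cv2.imwrite('pics/both5.png',cv2.resize(np.hstack([a,b]),(790,395)))
E
```

```text
[ 0.4588059  -0.15181038  0.23261374] [-6.59284872e-05  2.59985467e-05  9.99999960e-01  2.74174978e-04]
top [197. 142.] 389 0.138 [0.5617 0.2651 0.1378] range [0.535 0.237] [0.594 0.295] [ 17.  56. 144.]
top [229. 138.] 59 0.119 [0.577  0.1798 0.1191] range [0.556 0.162] [0.595 0.191] [ 21.  31. 233.]
top [209. 171.] 80 0.131 [0.4788 0.2338 0.1307] range [0.454 0.217] [0.502 0.246] [ 21. 128. 238.]
yellow 70 [0.47983328 0.23421774 0.12882239] [0.45479567 0.2199635  0.12469827] [0.57566391 0.26583488 0.13861685]
scene [273. 144.] 243 0.137 [0.5555 0.2529 0.1365] range [0.535 0.235] [0.593 0.295] [ 18.  59. 147.]
scene [257. 164.] 279 0.129 [0.4636 0.2011 0.1288] range [0.438 0.176] [0.499 0.243] [ 23. 161. 246.]
scene [289. 166.] 227 0.117 [0.5601 0.1532 0.1174] range [0.532 0.128] [0.595 0.188] [ 20.  23. 241.]
yellow 217 [0.4687047  0.20886298 0.12723461] [0.43879451 0.1761801  0.12259846] [0.49934284 0.24336043 0.13237271]
```

View pics/both5.png

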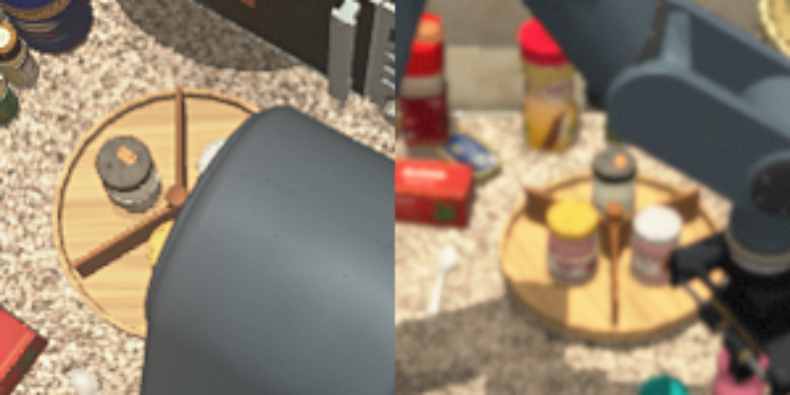

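Yellow lid centre is at about (0.470, 0.210, 0.128), 63 mm in front of the axis and 4 mm off sideways. All jars are upright. Now to point above it, with the TCP at z = 0.183.

Emit:
{"op": "send_rows", "data": {"moves": [0,0.045,0,0,0,0,0,0.045,0,0,0,0,0,0.045,0,0,0,0,0,0.045,0,0,0,0,0,0.045,0,0,0,0,-0.011,0.045,0,0,0,0,0,0.045,0,0,0,0,0,0.03,0,0,0,0,0,0.017,0,0,0,0,0,0,0,0,0,0]}}

```text
time: 11.1
tcp_pos: [0.4678, 0.214, 0.2323]
tcp_rot: [-0.0, -0.004, 1.0, 0.0]
wrist_force: [-0.7, 0.1, 0.4]
finger_gap: 0.0027
grip_force: 0.0
```

Emit:
{"op": "send_rows", "data": {"moves": [0,0,0.015,0,0,0,0,0,0.015,0,0,0,0,0,0.01,0,0,0,0,0,0.01,0,0,0,0,0,0,0,0,0,0,0,0,0,0,0]}}

```text
time: 11.7
tcp_pos: [0.4695, 0.2104, 0.1823]
tcp_rot: [-0.0, -0.001, 1.0, -0.0]
wrist_force: [0.6, 0.4, 0.1]
finger_gap: 0.0027
grip_force: 0.0
```

```bash
python3 lid.py 6
python3 - <<'E'
from h import *
a=cv2.imread('pics/scene6.png')[80:230,190:340]
cv2.imwrite('pics/s6.png',cv2.resize(a,(450,450)))
E
```

```text
[0.46951435 0.21039613 0.18226754] [-7.86240171e-05 -9.90627113e-04  9.99999506e-01 -3.75354505e-05]
top [237. 140.] 201 0.119 [0.5709 0.1566 0.1185] range [0.546 0.131] [0.594 0.176] [ 20.  27. 228.]
scene [257. 165.] 268 0.128 [0.463  0.2    0.1285] range [0.437 0.177] [0.5   0.246] [ 20. 168. 120.]
scene [289. 166.] 226 0.118 [0.56   0.1532 0.1176] range [0.532 0.126] [0.595 0.19 ] [ 20.   28.5 234.5]
yellow 203 [0.46788421 0.20779831 0.12731215] [0.43816894 0.17800146 0.12267117] [0.50004719 0.24579972 0.13337242]
```

View pics/s6.png

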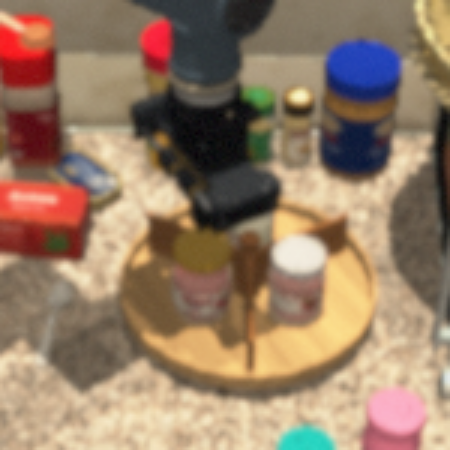

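The gripper stands over the yellow lid, and the body's near end hides the fingers. The measured TCP (0.4695, 0.210, 0.182) matches the lid centre. Holding, then withdrawing.

Emit:
{"op": "send_rows", "data": {"moves": [0,0,0,0,0,0,0,0,0,0,0,0,0,0,0,0,0,0,0,0,0,0,0,0,0,0,0,0,0,0,0,0,0,0,0,0,0,0,0,0,0,0,0,0,0,0,0,0,0,0,0,0,0,0,0,0,0,0,0,0]}}

```text
time: 12.8
tcp_pos: [0.4695, 0.2106, 0.1822]
tcp_rot: [0.0, -0.001, 1.0, -0.0]
wrist_force: [0.1, -0.8, -0.1]
finger_gap: 0.0026
grip_force: 0.0
```

Emit:
{"op": "send_rows", "data": {"moves": [0,0,0,0,0,0,0,0,0,0,0,0,0,0,0,0,0,0,0,0,0,0,0,0,0,0,0,0,0,0,0,0,0,0,0,0,0,0,0,0,0,0,0,0,0,0,0,0,0,0,0,0,0,0,0,0,0,0,0,0]}}

```text
time: 13.8
tcp_pos: [0.4695, 0.2106, 0.1822]
tcp_rot: [0.0, -0.001, 1.0, -0.0]
wrist_force: [-0.1, 0.1, -0.1]
finger_gap: 0.0024
grip_force: 0.0
```

Emit:
{"op": "send_rows", "data": {"moves": [0,0,0,0,0,0,0,0,0,0,0,0,0,0,-0.01,0,0,0,0,0,-0.02,0,0,0,0,0,-0.03,0,0,0,0,0,-0.03,0,0,0,0,0,-0.03,0,0,0,0,0,-0.02,0,0,0,0,0,0,0,0,0,0,0,0,0,0,0]}}

```text
time: 14.8
tcp_pos: [0.4692, 0.2105, 0.3225]
tcp_rot: [0.0, -0.001, 1.0, 0.0]
wrist_force: [0.1, -0.5, -0.4]
finger_gap: 0.0023
grip_force: 0.0
```

```bash
python3 lid.py 7; python3 -c "
from station import bot
print(bot.finish_job())"
```

```text
[0.46920947 0.21053622 0.32254148] [ 3.41754813e-04 -1.11316562e-03  9.99999319e-01  7.77634530e-05]
scene [273. 145.] 254 0.137 [0.5545 0.2513 0.1371] range [0.533 0.235] [0.591 0.295] [ 18.  60. 120.]
scene [257. 164.] 281 0.129 [0.4634 0.2003 0.1295] range [0.436 0.176] [0.501 0.245] [ 20. 169. 133.]
scene [289. 166.] 228 0.118 [0.5592 0.1526 0.118 ] range [0.532 0.128] [0.594 0.189] [ 19.  33. 228.]
yellow 217 [0.4686048  0.20812307 0.12760431] [0.43796472 0.17578281 0.12215218] [0.50073781 0.24508623 0.13367142]
the job is handed in; nothing more can be done
None
```

The yellow-lidded jar is at the front of the carousel. I pointed it out from about 35 mm above the lid for just over 2 s, withdrew upwards, and handed the job in; the last measurement showed all three jars standing in place, but no verdict came back.

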